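# Put the loose sockets back on their posts in the socket tray

### The job

Put all four wrench sockets that are scattered about the bench back into the socket tray, each standing upright, mouth down and fully down over its own post: the smallest socket on the thinnest post, and so on up to the largest on the thickest (the white circle around each post shows the size of its socket). Leave the pipe sleeve and the long hexagon nut, which only look like sockets, standing where they are.

Things in the scene. Friction and masses are not known exactly. Their poses are not given: they have to be found in the camera images.
- socket_24: loose 3/4-inch-drive steel wrench socket, the smallest of four: an upright plain cylinder 36 mm across and 50 mm tall, standing on the bench mouth down, so that its drive end with a 19 mm square hole faces up. In its underside is a 24 mm hexagon bore, 30 mm deep. Origin: centre of its underside, z up. 0.2 to 0.8 kg. Nothing else on the bench stands within 25 mm of it at the start.
- socket_30: loose 3/4-inch-drive steel wrench socket, the second smallest of four: an upright plain cylinder 44 mm across and 54 mm tall, standing on the bench mouth down, so that its drive end with a 19 mm square hole faces up. In its underside is a 30 mm hexagon bore, 34 mm deep. Origin: centre of its underside, z up. 0.2 to 0.8 kg. Nothing else on the bench stands within 25 mm of it at the start.
- socket_36: loose 3/4-inch-drive steel wrench socket, the second largest of four: an upright plain cylinder 52 mm across and 58 mm tall, standing on the bench mouth down, so that its drive end with a 19 mm square hole faces up. In its underside is a 36 mm hexagon bore, 38 mm deep. Origin: centre of its underside, z up. 0.2 to 0.8 kg. Nothing else on the bench stands within 25 mm of it at the start.
- socket_46: loose 3/4-inch-drive steel wrench socket, the largest of four: an upright plain cylinder 62 mm across and 64 mm tall, standing on the bench mouth down, so that its drive end with a 19 mm square hole faces up. In its underside is a 46 mm hexagon bore, 44 mm deep. Origin: centre of its underside, z up. 0.2 to 0.8 kg. Nothing else on the bench stands within 25 mm of it at the start.
- post_24: place of the 36 mm socket: fixed red 98 mm square plate with the thinnest of the four black posts in its middle, round, 10 mm thick, top tapered, a white 36 mm circle around it. The plates fill a fixed grey tray (212 mm square, 18 mm rim) two by two, 100 mm apart, in any order. Origin: centre of the plate's underside, x, y along its sides; upper face 6 mm above, post's tip 32 mm above.
- post_30: place of the 44 mm socket: fixed red 98 mm square plate with the second thinnest of the four black posts in its middle, round, 15 mm thick, top tapered, a white 44 mm circle around it. The plates fill a fixed grey tray (212 mm square, 18 mm rim) two by two, 100 mm apart, in any order. Origin: centre of the plate's underside, x, y along its sides; upper face 6 mm above, post's tip 32 mm above.
- post_36: place of the 52 mm socket: fixed red 98 mm square plate with the second thickest of the four black posts in its middle, round, 21 mm thick, top tapered, a white 52 mm circle around it. The plates fill a fixed grey tray (212 mm square, 18 mm rim) two by two, 100 mm apart, in any order. Origin: centre of the plate's underside, x, y along its sides; upper face 6 mm above, post's tip 32 mm above.
- post_46: place of the 62 mm socket: fixed red 98 mm square plate with the thickest of the four black posts in its middle, round, 30 mm thick, top tapered, a white 62 mm circle around it. The plates fill a fixed grey tray (212 mm square, 18 mm rim) two by two, 100 mm apart, in any order. Origin: centre of the plate's underside, x, y along its sides; upper face 6 mm above, post's tip 32 mm above.
- pipe_sleeve: look-alike, not a socket: upright steel pipe sleeve 44 mm across, 54 mm tall, with a round 30 mm bore open to the top (no square hole). Origin: centre of its underside.
- coupling_nut: look-alike, not a socket: long steel nut standing on end, six-sided outside (36 mm across flats), 60 mm tall, with a round threaded 23 mm hole. Origin: centre of its underside.
Things that resemble listed ones, but are neither listed nor needed, are in the scene too. What is shaped like the post_24 but blue or turquoise is not meant.

How it is judged (in metres and radians):
At the end, for the whole second after the job is handed in: Each of the four sockets stands over the post of its own size: centre within 12 mm of the post's, underside on the plate (within 3 mm in height), upright within 0.08 rad, at rest and released; the pipe sleeve and the long nut still stand within 30 mm of where they were (horizontal distance between socket_24 and post_24 below 0.012 m and z of socket_24 in the frame of post_24 between 0.003 and 0.009 m and angle between each of socket_24, socket_30, socket_36, socket_46's own z axis and vertical below 0.08 rad and linear speed of each of socket_24, socket_30, socket_36, socket_46 below 0.02 m/s and angular speed of each of socket_24, socket_30, socket_36, socket_46 below 0.2 rad/s and horizontal distance between socket_30 and post_30 below 0.012 m and z of socket_30 in the frame of post_30 between 0.003 and 0.009 m and horizontal distance between socket_36 and post_36 below 0.012 m and z of socket_36 in the frame of post_36 between 0.003 and 0.009 m and horizontal distance between socket_46 and post_46 below 0.012 m and z of socket_46 in the frame of post_46 between 0.003 and 0.009 m and distance of each of pipe_sleeve, coupling_nut from where it was at the start of the episode below 0.03 m and angle between each of pipe_sleeve, coupling_nut's own z axis and vertical below 0.15 rad); the robot touches nothing.
It fails at once if the pipe sleeve is carried off or pushed more than 30 mm (distance of pipe_sleeve from where it was at the start of the episode above 0.03 m).
It fails at once if the long nut is carried off or pushed more than 30 mm (distance of coupling_nut from where it was at the start of the episode above 0.03 m).
It also fails if it takes over 109 s, if anything falls off the work surface, if the arm or the gripper's body presses on something with over 40 N, if the wrist force passes 120 N, or if a joint passes its speed limit or range.

### The arm

A 6-joint arm with a two-finger parallel gripper is mounted at the origin on the work surface. World frame = base frame: x ahead of the robot, y to its left, z up, the work surface at z = 0. Lengths are in mm, angles in rad, forces in N, time in s.
With the tool pointing down it reaches from about 300 to 875 mm from the base axis. Payload 6.4 kg.
Tool frame: the origin (TCP) lies midway between the tips of the shut fingers; the grasp point (between the pads) lies 19 mm behind it; z points along the fingers, y is the line along which they close (so a half turn about z gives the same grasp; the last joint's range is limited). The gripper opens to 85 mm and grips with 20 to 120 N. Pads are 22 mm wide; open, the fingers measure 114 mm over their backs; the gripper's body (76 mm by 85 mm) begins 54 mm behind the grasp point. The pads swing forward as they close: fully open they stand 13 mm farther back than shut.
Start: joints at [0.945, 0.181, 1.607, -0, 1.354, -0.206], TCP at [234.348, 525.093, 231.288] pointing down, gripper open.
Joint ranges: [-2.99, 2.99], [-0.89, 2.07], [0.3, 2.58], [-1.14, 4.28], [0, 2.63], [-3.12, 3.12]. Speed limits (rad/s): [2.57, 2.57, 3.01, 3.14, 3.14, 3.14].

### API

Orientations are given as a unit quaternion [x, y, z, w].
In Python, from bench import get_state, viewer, manip gives the robot as it stands.
- The arm moves only by the tool apply_moves, never from a script. Its arguments are lists of equal length, an entry for each row: "translation": the shift along the world's x, y, z in mm, a list of three; "twist": the turn about the world's z in degrees. In form: {"translation": [[dx, dy, dz], ...], "twist": [twist, ...]}. A call has exactly 5 rows; each row shifts and turns the commanded pose from where the row before left it; what a row does not reach is not made up. A row lasts 1/12 s, in which the tool goes at most 41.7 mm and 7.16 degrees, less where a joint would pass 70% of its speed; a pose out of reach is approached as far as the arm can. A call is refused whole if a number of a shift passes 41.7 or a number of a turn 7.16, either way. A call with a gripper value outside its range is refused whole. "hand" is the opening, from 0 (shut) to 1 (fully open), set as the call begins (left out, the last holds). The fingers move at their own pace and stop on an object; the grip force is fixed at half the most. Time passes only in rows, so rows that do not move let the fingers close, or fill a call up. It gives the time, the measured TCP pose, the force, the opening and the grip force at its end, in the units of the state.
- get_state(): the state, without advancing time (a new reading comes with each control period).
- viewer.capture(name): name is "scene" or "top"; returns (picture, depth): 400x640x3 uint8, blue, green, red; 400x640 float32, mm along the optical axis (not along the pixel's ray), 0 where there is no reading.
- viewer.calibration(name): a dict with "vfov" (degrees; the focal length in pixels is half the picture's height over the tangent of half this angle, whatever the lens; pixels are square), "cx", "cy" (the principal point, pixels), "view" (4x4, takes a point from world to camera coordinates). Camera axes: x right, y down, z forward; pixel columns grow to the right and rows downward; lengths in mm; the calibration is good to about 2 mm. A picture is of the moment at which its call begins. calibration takes no time and is no camera call.
- manip.close_job(): hands the job in; it is judged then, once.
Trained networks look in the newest picture that a camera, given by its name, has taken for a name from the list of things; names that differ only in an ending like _2 or _b are one class to them, and where a whole thing is asked for, a point or a joint stands for the part that bears it (a point fixed in the world has none). Each returns a list of dicts, best first, with "conf" (0 to 1); they miss things now and then, are a little off and sometimes report something else, mostly with a low value. They report only what shows in the picture. A call takes as long as a camera call. They do not tell look-alikes from the thing itself.
- viewer.boxes_of(target, camera): "position" ([x, y, z] in mm, in world coordinates, good to about 4 mm: the middle of the surface that is visible of it).
- viewer.spot_point(target, camera): "position" ([x, y, z] in mm, in world coordinates, good to about 4 mm: a listed point, or the origin of a listed thing).
The state is a dict: "time_s": time; "joint_pos": joint angles; "qd": joint speeds; "effort": joint torques, N m; "position": TCP position; "tcp_rot": TCP orientation; "wrist_force": force on the tool from outside, world axes, zero at the start; "torque": the same for the moment, N m; "gripper_width": opening from 0.0 (shut) to 1.0 (fully open); "grip_force": force on a finger pad.
Only numpy, scipy, OpenCV 4.12 (cv2) and the standard library are available. Lean on these libraries where they do the work, as an engineer would, in place of code of your own. Each camera call takes 0.05 s, during which the arm holds its last target. There are 200 camera calls.

## Working session

There is one attempt and no reset: what is moved stays moved. The work goes in short steps, Python scripts to look and compute and a tool call to move; the robot and the scene stay as the last step left them, time stands still between calls to the robot, and variables do not carry over. Pictures are saved under pics/ and viewed, at most 14 in all, crops included, and the job is handed in when it is done.

Besides the shell and the picture viewer there is one more tool, called after "Emit:" by a JSON object that holds its "api" and its "payload". apply_moves: Moves the arm, as the interface text tells. Its arguments: {"type":"object","properties":{"translation":{"type":"array","items":{"type":"array","items":{"type":"number"}}},"twist":{"type":"array","items":{"type":"number"}},"hand":{"type":"number"}},"required":["translation","twist"]}

```bash
mkdir -p pics; python3 - <<'E'
from bench import get_state, viewer
import cv2,numpy as np
for n in ("scene","top"):
    p,d=viewer.capture(n); cv2.imwrite(f"pics/{n}0.png",p); np.save(f"{n}_d.npy",d); np.save(f"{n}_p.npy",p)
    c=viewer.calibration(n); print(n,c)
s=get_state(); print(s["time_s"],s["position"],s["tcp_rot"],s["gripper_width"])
E
```

```text
scene {'vfov': 53.31965618429907, 'cx': 320.6707260005198, 'cy': 204.36241772071514, 'view': array([[-4.58985285e-01,  8.88378301e-01,  1.07936420e-02,
         3.42766046e+02],
       [ 5.92675847e-01,  3.15214502e-01, -7.41198461e-01,
        -2.13541537e+02],
       [-6.61866942e-01, -3.33802056e-01, -6.71199180e-01,
         1.56991051e+03],
       [ 0.00000000e+00,  0.00000000e+00,  0.00000000e+00,
         1.00000000e+00]])}
top {'vfov': 52.429321641941165, 'cx': 327.1365687532948, 'cy': 204.0374411626729, 'view': array([[ 2.75316247e-02, -9.99017379e-01,  3.47316263e-02,
        -1.64350142e+02],
       [-9.88079486e-01, -3.24618534e-02, -1.50483080e-01,
         4.70792873e+02],
       [ 1.51462665e-01, -3.01745637e-02, -9.88002306e-01,
         1.09897585e+03],
       [ 0.00000000e+00,  0.00000000e+00,  0.00000000e+00,
         1.00000000e+00]])}
0.1 [234.03985327 524.66558469 230.46283271] [ 2.08367248e-01  9.78050329e-01 -7.35756058e-04 -3.20212912e-04] 1.0030546669381204
```

View pics/top0.png

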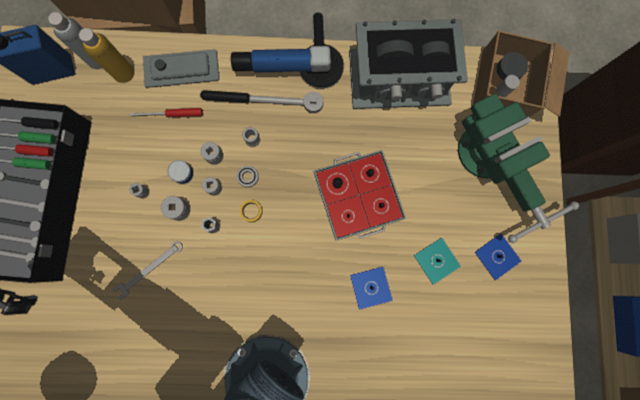

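View pics/scene0.png

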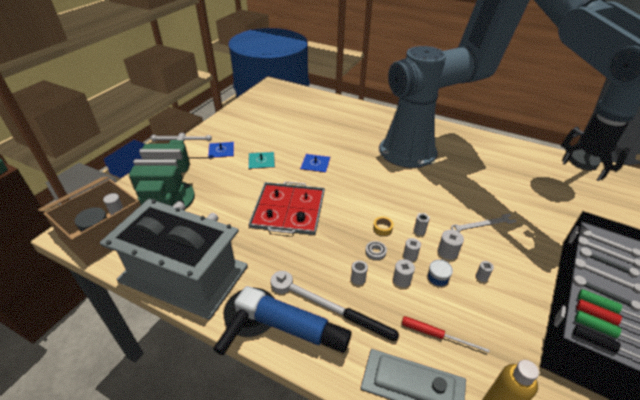

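```bash
python3 - <<'E'
import cv2,numpy as np
p=np.load("top_p.npy")
a=cv2.resize(p[115:240,120:270],None,fx=4,fy=4,interpolation=cv2.INTER_CUBIC)
b=cv2.resize(p[145:245,305:410],None,fx=4,fy=4,interpolation=cv2.INTER_CUBIC)
cv2.imwrite("pics/cropA.png",a);
p=np.load("scene_p.npy")
c=cv2.resize(p[205:295,340:500],None,fx=5,fy=5,interpolation=cv2.INTER_CUBIC); cv2.imwrite("pics/cropC.png",c)
E
```

```text
(no output)
```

View pics/cropA.png

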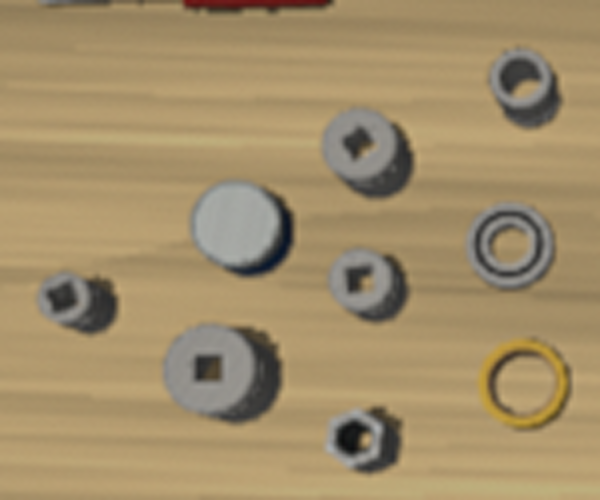

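View pics/cropC.png

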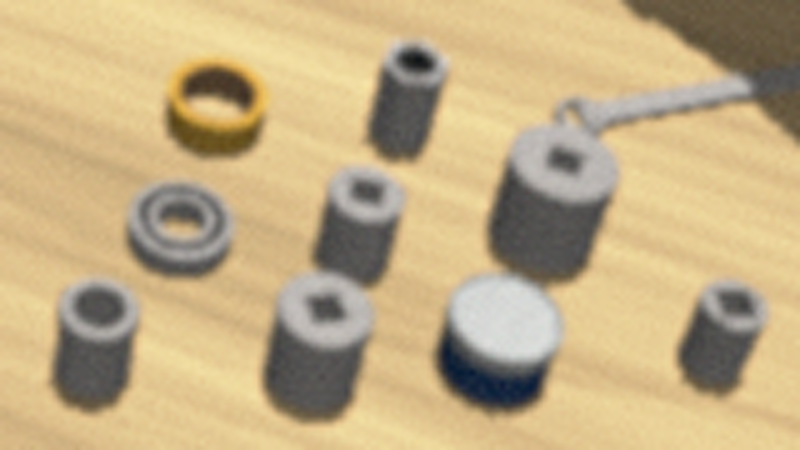

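Top picture (cropA): the four with a square hole are socket_24 (136,190), socket_30 (211,185), socket_36 (210,151) and socket_46 (172,207). The sleeve with an open bore is at (250,135), the six-sided nut at (210,224), and a capped tin at (180,171), none of which are meant. The red tray is at (360,195). Next I measure them.

```bash
cat > h.py <<'E'
import cv2,numpy as np
from bench import get_state, viewer
def world(n,d):
    c=viewer.calibration(n); f=200/np.tan(np.radians(c["vfov"])/2)
    v,u=np.indices(d.shape); P=np.stack([(u-c["cx"])/f*d,(v-c["cy"])/f*d,d],-1)
    V=c["view"]; return (P-V[:3,3])@V[:3,:3]
def tops(n,d,lo=44,hi=72,box=(250,700,0,520)):
    W=world(n,d); m=(d>0)&(W[...,2]>lo)&(W[...,2]<hi)&(W[...,0]>box[0])&(W[...,0]<box[1])&(W[...,1]>box[2])&(W[...,1]<box[3])
    k,l,st,_=cv2.connectedComponentsWithStats(m.astype(np.uint8))
    for i in range(1,k):
        if st[i,4]<40: continue
        q=W[l==i]; z=np.median(q[:,2]); t=q[abs(q[:,2]-z)<6]
        (cx,cy),r=cv2.minEnclosingCircle(t[:,:2].astype(np.float32))
        print(n,st[i].tolist(),"mean",t.mean(0).round(1),"circ",round(cx,1),round(cy,1),"d",round(2*r,1))
E
python3 - <<'E'
from h import *
for n in("top","scene"):
    d=np.load(n+"_d.npy"); tops(n,d)
    W=world(n,d); p=cv2.cvtColor(np.load(n+"_p.npy"),cv2.COLOR_BGR2HSV)
    t=(W[...,2]<3)&(d>0)&(W[...,0]>300)&(W[...,0]<600)&(abs(W[...,1])<500); print("table z",np.median(W[t][:,2]),W[t][:,2].std())
    red=((p[...,0]<8)|(p[...,0]>172))&(p[...,1]>150)&(p[...,2]>60)
    k,l,st,_=cv2.connectedComponentsWithStats(cv2.morphologyEx(red.astype(np.uint8),cv2.MORPH_CLOSE,np.ones((9,9))))
    big=1+np.argmax(st[1:,4]); q=W[(l==big)&red]; print("red",st[big],cv2.minAreaRect(q[:,:2].astype(np.float32)),q[:,2].mean())
    black=(l==big)&(np.load(n+"_p.npy").max(-1)<50)&(W[...,2]>14)
    k,l2,s2,_=cv2.connectedComponentsWithStats(black.astype(np.uint8))
    for i in range(1,k):
        if s2[i,4]>5:print("post",s2[i].tolist(),W[l2==i].mean(0).round(1))
viewer.capture("top");viewer.capture("scene")
for t in("socket_24","socket_30","socket_36","socket_46","post_24","post_30","post_36","post_46"):
  for n in("top","scene"):
    print(t,n,[(np.round(o["position"]).astype(int).tolist(),round(o["conf"],2)) for o in viewer.spot_point(t,n)[:3]])
E
```

```text
top [243, 128, 15, 15, 117] mean [663.3  73.3  51.8] circ 664.4 74.1 d 45.1
top [201, 142, 20, 20, 252] mean [610.6 181.3  56. ] circ 611.9 181.3 d 52.8
top [202, 178, 17, 16, 169] mean [515.9 175.1  51.8] circ 516.5 175.7 d 45.0
top [130, 183, 13, 14, 94] mean [497.3 376.1  48.1] circ 498.0 377.4 d 37.3
top [161, 196, 25, 24, 427] mean [449.4 268.6  62.2] circ 449.6 269.5 d 62.7
top [202, 217, 15, 16, 130] mean [406.3 169.9  58.1] circ 406.3 170.0 d 40.5
table z -1.4472013348433255 2.1188383933046238
red [ 317  154   85   83 4483] ((471.0379638671875, -208.06890869140625), (252.96954345703125, 287.59375), 19.843162536621094) 12.879492921851279
post [367, 169, 7, 8, 36] [ 572.7 -270.    30. ]
post [333, 178, 9, 10, 73] [ 539.6 -176.8   31.5]
post [379, 203, 5, 5, 17] [ 479.1 -303.    30.3]
post [347, 214, 3, 3, 6] [ 447.  -209.4   30.9]
scene [415, 213, 15, 13, 132] mean [410.1 170.9  57.7] circ 408.0 171.9 d 42.6
scene [440, 230, 24, 20, 363] mean [455.7 270.7  62.5] circ 452.8 271.8 d 64.7
scene [405, 238, 16, 14, 146] mean [521.2 176.7  52.3] circ 519.5 175.9 d 45.5
scene [351, 26
[... 1249 characters left out ...]
58)]
post_24 top [([480, -303, 4], 0.98), ([349, -647, -1], 0.93), ([253, -282, 2], 0.91)]
post_24 scene [([543, -176, 1], 0.97), ([252, -284, -1], 0.84), ([345, -646, 0], 0.83)]
post_30 top [([480, -303, 4], 0.98), ([349, -647, -1], 0.93), ([253, -282, 2], 0.91)]
post_30 scene [([543, -176, 1], 0.97), ([252, -284, -1], 0.84), ([345, -646, 0], 0.83)]
post_36 top [([480, -303, 4], 0.98), ([349, -647, -1], 0.93), ([253, -282, 2], 0.91)]
post_36 scene [([543, -176, 1], 0.97), ([252, -284, -1], 0.84), ([345, -646, 0], 0.83)]
post_46 top [([480, -303, 4], 0.98), ([349, -647, -1], 0.93), ([253, -282, 2], 0.91)]
post_46 scene [([543, -176, 1], 0.97), ([252, -284, -1], 0.84), ([345, -646, 0], 0.83)]
```

Emit:
{"api": "apply_moves", "payload": {"translation": [[21.7, -25.5, -11], [21.7, -25.5, -11], [21.7, -25.5, -11], [21.7, -25.5, -11], [21.7, -25.5, -11]], "twist": [4.4, 4.4, 4.4, 4.4, 4.4], "hand": 1}}

```text
time_s: 1.42
position: [343.6, 396.5, 176.0]
tcp_rot: [0.016, 1.0, 0.0, 0.0]
wrist_force: [0.5, -0.3, 0.1]
gripper_width: 0.998
grip_force: 0.0
```

Emit:
{"api": "apply_moves", "payload": {"translation": [[21.7, -25.5, -11], [21.7, -25.5, -11], [21.7, -25.5, -11], [21.7, -25.5, -11], [21.7, -25.5, -11]], "twist": [4.4, 4.4, 4.4, 4.4, 4.4]}}

```text
time_s: 1.83
position: [452.4, 268.8, 121.0]
tcp_rot: [-0.175, 0.985, 0.0, 0.0]
wrist_force: [1.4, 0.5, 0.6]
gripper_width: 0.999
grip_force: 0.0
```

Emit:
{"api": "apply_moves", "payload": {"translation": [[-1, 1.5, -26], [0, 0, -26], [0, 0, -26], [0, 0, -26], [0, 0, 0]], "twist": [0, 0, 0, 0, 0]}}

```text
time_s: 2.25
position: [446.5, 270.0, 12.6]
tcp_rot: [-0.173, 0.985, -0.001, -0.004]
wrist_force: [-0.3, -0.0, -0.5]
gripper_width: 0.999
grip_force: 0.0
```

Emit:
{"api": "apply_moves", "payload": {"translation": [[0, 0, 0], [0, 0, 0], [0, 0, 0], [0, 0, 0], [0, 0, 0]], "twist": [0, 0, 0, 0, 0], "hand": 0}}

```text
time_s: 2.67
position: [451.9, 272.1, 19.2]
tcp_rot: [-0.173, 0.985, 0.0, 0.002]
wrist_force: [0.8, -1.4, 5.8]
gripper_width: 0.713
grip_force: 66.0
```

Emit:
{"api": "apply_moves", "payload": {"translation": [[0, 0, 10], [0, 0, 25], [0, 0, 30], [0, 0, 30], [0, 0, 15]], "twist": [0, 0, 0, 0, 0]}}

```text
time_s: 3.08
position: [451.3, 272.2, 131.1]
tcp_rot: [-0.173, 0.985, 0.0, 0.002]
wrist_force: [1.2, 1.1, -5.0]
gripper_width: 0.709
grip_force: 67.4
```

Emit:
{"api": "apply_moves", "payload": {"translation": [[4, -20, 0], [7, -35, 0], [7, -35, 0], [7, -35, 0], [7, -35, 0]], "twist": [0, 0, 0, 0, 0]}}

```text
time_s: 3.5
position: [481.5, 110.5, 127.5]
tcp_rot: [-0.174, 0.985, 0.0, -0.0]
wrist_force: [0.9, -0.7, -5.5]
gripper_width: 0.711
grip_force: 67.6
```

Emit:
{"api": "apply_moves", "payload": {"translation": [[7, -35, 0], [7, -35, 0], [7, -35, 0], [7, -35, 0], [7, -35, 0]], "twist": [0, 0, 0, 0, 0]}}

```text
time_s: 3.92
position: [516.6, -64.6, 127.4]
tcp_rot: [-0.173, 0.985, 0.0, -0.0]
wrist_force: [2.1, 0.7, -5.6]
gripper_width: 0.707
grip_force: 67.6
```

Emit:
{"api": "apply_moves", "payload": {"translation": [[7, -35, 0], [7, -35, 0], [7, -26, 0], [0, -15, 0], [0, 0, 0]], "twist": [0, 0, 0, 0, 0]}}

```text
time_s: 4.33
position: [538.0, -177.4, 127.5]
tcp_rot: [-0.172, 0.985, -0.0, -0.0]
wrist_force: [-0.2, -0.5, -5.8]
gripper_width: 0.713
grip_force: 67.7
```

Emit:
{"api": "apply_moves", "payload": {"translation": [[3, 2, -10], [0, 0, -25], [0, 0, -25], [0, 0, -15], [0, 0, 0]], "twist": [0, 0, 0, 0, 0]}}

```text
time_s: 4.75
position: [539.3, -169.7, 48.9]
tcp_rot: [-0.174, 0.985, 0.002, -0.002]
wrist_force: [0.5, -0.7, -5.6]
gripper_width: 0.712
grip_force: 70.8
```

Emit:
{"api": "apply_moves", "payload": {"translation": [[0, 0, -5], [0, 0, -6], [0, 0, -6], [0, 0, -5], [0, 0, 0]], "twist": [0, 0, 0, 0, 0]}}

```text
time_s: 5.17
position: [540.5, -171.7, 29.2]
tcp_rot: [-0.173, 0.985, 0.001, -0.001]
wrist_force: [-0.2, 0.0, -5.8]
gripper_width: 0.711
grip_force: 70.7
```

Emit:
{"api": "apply_moves", "payload": {"translation": [[0, 0, -2], [0, 0, 0], [0, 0, 0], [0, 0, 0], [0, 0, 0]], "twist": [0, 0, 0, 0, 0]}}

```text
time_s: 5.58
position: [541.5, -172.5, 28.5]
tcp_rot: [-0.173, 0.985, -0.0, 0.0]
wrist_force: [0.6, -1.1, -5.1]
gripper_width: 0.71
grip_force: 71.1
```

Emit:
{"api": "apply_moves", "payload": {"translation": [[0, -1, -1.5], [0, -1, -1], [0, -0.5, -0.5], [0, 0, 0], [0, 0, 0]], "twist": [0, 0, 0, 0, 0]}}

```text
time_s: 6.0
position: [541.7, -172.9, 28.2]
tcp_rot: [-0.173, 0.985, 0.001, 0.0]
wrist_force: [-8.9, 13.8, 22.7]
gripper_width: 0.71
grip_force: 72.6
```

Emit:
{"api": "apply_moves", "payload": {"translation": [[0, 0, 0], [0, 0, 0], [0, 0, 0], [0, 0, 0], [0, 0, 0]], "twist": [0, 0, 0, 0, 0], "hand": 1}}

```text
time_s: 6.42
position: [541.5, -175.2, 25.3]
tcp_rot: [-0.173, 0.985, -0.0, 0.0]
wrist_force: [-0.7, 0.2, -0.4]
gripper_width: 0.998
grip_force: 0.0
```

Emit:
{"api": "apply_moves", "payload": {"translation": [[0, 0, 10], [0, 0, 25], [0, 0, 30], [0, 0, 25], [0, 0, 0]], "twist": [0, 0, 0, 0, 0]}}

```text
time_s: 6.83
position: [544.9, -176.9, 121.8]
tcp_rot: [-0.173, 0.985, -0.003, 0.004]
wrist_force: [1.5, -0.8, 0.9]
gripper_width: 1.005
grip_force: 0.0
```

```bash
python3 - <<'E'
from h import *
for n in("top","scene"):
    p,d=viewer.capture(n); tops(n,d,44,80,(380,700,-330,520))
    if n=="scene": cv2.imwrite("pics/s1.png",p)
E
```

```text
top [243, 128, 16, 15, 118] mean [663.8  73.4  51.5] circ 665.1 73.8 d 45.1
top [201, 142, 19, 20, 251] mean [610.7 181.2  55.9] circ 612.2 181.3 d 53.5
top [326, 177, 23, 14, 149] mean [ 530.  -177.9   71.4] circ 539.2 -174.3 d 60.7
top [202, 178, 17, 16, 170] mean [515.7 175.   51.9] circ 516.9 175.8 d 45.4
top [130, 184, 14, 13, 99] mean [496.8 376.4  47.7] circ 497.2 377.1 d 36.8
top [202, 217, 15, 16, 128] mean [406.1 169.9  58.3] circ 406.4 170.4 d 40.7
scene [292, 198, 20, 20, 338] mean [ 545.  -171.5   71.8] circ 542.2 -171.7 d 63.3
scene [415, 213, 15, 13, 130] mean [409.9 171.   57.8] circ 408.1 170.9 d 44.6
scene [405, 238, 16, 13, 154] mean [521.3 176.2  52.3] circ 520.4 174.8 d 47.2
scene [351, 261, 17, 15, 143] mean [669.8  76.3  51.9] circ 668.5 74.4 d 46.4
scene [395, 260, 20, 18, 261] mean [616.2 183.5  56.5] circ 614.5 182.3 d 52.3
scene [480, 261, 14, 12, 95] mean [501.7 378.1  48.3] circ 501.0 378.9 d 38.8
```

```bash
python3 - <<'E'
import cv2
p=cv2.imread("pics/s1.png"); cv2.imwrite("pics/s1c.png",cv2.resize(p[165:245,240:340],None,fx=7,fy=7,interpolation=cv2.INTER_CUBIC))
from h import *
for n in("top","scene"):
    p,d=np.load(n+"_p.npy"),np.load(n+"_d.npy"); W=world(n,d)
    r=(p[...,2]>150)&(p[...,1]<70)&(W[...,1]<-130)&(W[...,1]>-340)&(W[...,0]>400)
    q=W[r]; q=q[(q[:,2]<22)]
    print(n,"red z",np.median(q[:,2]),q[:,2].std(),q.mean(0))
    h,w=d.shape
    t=(d>0)&(W[...,0]>380)&(W[...,0]<650)&(W[...,1]<-50)&(W[...,1]>-120); print("table near",np.median(W[t][:,2]))
E
```

```text
top red z 7.801150756811443 2.26524943611097 [ 502.6951262  -237.75935022    7.79702117]
table near -1.3798925942152787
scene red z 8.733562428317692 1.8698207636573017 [ 511.43754479 -240.66738788    8.67478844]
table near -0.41890168476061257
```

View pics/s1c.png

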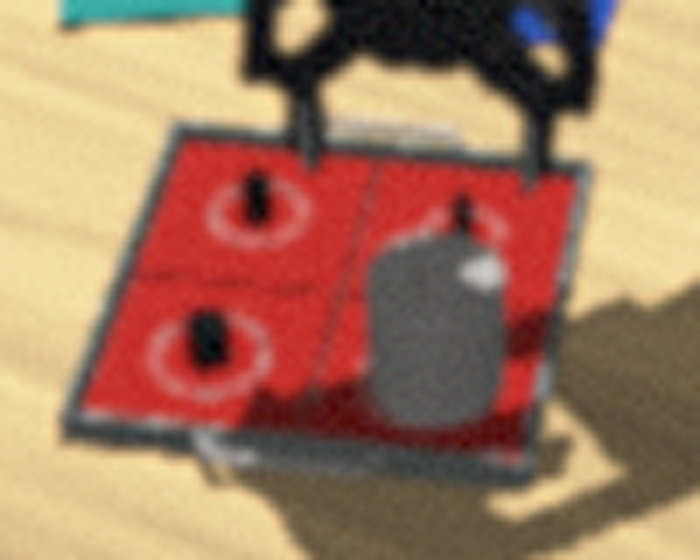

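The plate surface measures about 9 mm above the bench, so the tray floor adds roughly 3 mm. Socket_46's top rose by 9.3 mm, so it is fully seated. Next is socket_30.

Emit:
{"api": "apply_moves", "payload": {"translation": [[-2, 25, 0], [-2.5, 36, 0], [-2.5, 36, 0], [-2.5, 36, 0], [-2.5, 36, 0]], "twist": [0, 0, 0, 0, 0]}}

```text
time_s: 7.35
position: [527.8, -4.3, 113.8]
tcp_rot: [-0.173, 0.985, 0.001, -0.001]
wrist_force: [0.7, -0.1, -0.2]
gripper_width: 1.0
grip_force: 0.0
```

Emit:
{"api": "apply_moves", "payload": {"translation": [[-2.5, 36, 0], [-2.5, 36, 0], [-2.5, 36, 0], [-2.5, 36, 0], [-1.5, 20, 0]], "twist": [0, 0, 0, 0, 0]}}

```text
time_s: 7.77
position: [515.9, 161.3, 113.8]
tcp_rot: [-0.174, 0.985, 0.001, -0.001]
wrist_force: [0.1, 0.8, 0.6]
gripper_width: 1.0
grip_force: 0.0
```

Emit:
{"api": "apply_moves", "payload": {"translation": [[0, 18, 0], [0, 0, 0], [0, 0, 0], [0, 0, 0], [0, 0, 0]], "twist": [0, 0, 0, 0, 0]}}

```text
time_s: 8.18
position: [517.6, 175.0, 114.7]
tcp_rot: [-0.173, 0.985, -0.0, -0.001]
wrist_force: [0.4, 0.2, -0.3]
gripper_width: 0.999
grip_force: 0.0
```

Emit:
{"api": "apply_moves", "payload": {"translation": [[1, 1, -20], [0, 0, -28], [0, 0, -28], [0, 0, -22], [0, 0, 0]], "twist": [0, 0, 0, 0, 0]}}

```text
time_s: 8.6
position: [515.0, 175.3, 12.7]
tcp_rot: [-0.172, 0.985, 0.0, -0.004]
wrist_force: [-1.5, 0.2, -1.2]
gripper_width: 1.0
grip_force: 0.0
```

Emit:
{"api": "apply_moves", "payload": {"translation": [[0, 0, 0], [0, 0, 0], [0, 0, 0], [0, 0, 0], [0, 0, 0]], "twist": [0, 0, 0, 0, 0], "hand": 0}}

```text
time_s: 9.02
position: [520.5, 177.3, 19.6]
tcp_rot: [-0.173, 0.985, -0.0, 0.002]
wrist_force: [-1.8, -0.5, 4.6]
gripper_width: 0.499
grip_force: 60.5
```

Emit:
{"api": "apply_moves", "payload": {"translation": [[0, 0, 0], [0, 0, 0], [0, 0, 20], [0, 0, 30], [0, 0, 30]], "twist": [0, 0, 0, 0, 0]}}

```text
time_s: 9.43
position: [517.6, 177.0, 97.8]
tcp_rot: [-0.173, 0.985, 0.0, -0.001]
wrist_force: [1.0, 0.4, -3.4]
gripper_width: 0.497
grip_force: 62.0
```

Emit:
{"api": "apply_moves", "payload": {"translation": [[0, 0, 30], [0, -15, 10], [-1, -30, 0], [-3, -36, 0], [-3, -36, 0]], "twist": [0, 0, 0, 0, 0]}}

```text
time_s: 9.85
position: [511.7, 59.4, 138.4]
tcp_rot: [-0.174, 0.985, -0.0, 0.001]
wrist_force: [-0.2, -0.8, -4.5]
gripper_width: 0.501
grip_force: 62.4
```

Emit:
{"api": "apply_moves", "payload": {"translation": [[-3, -36, 0], [-3, -36, 0], [-3, -36, 0], [-3, -36, 0], [-3, -36, 0]], "twist": [0, 0, 0, 0, 0]}}

```text
time_s: 10.27
position: [496.3, -121.5, 138.0]
tcp_rot: [-0.173, 0.985, -0.0, 0.0]
wrist_force: [0.6, 0.0, -3.4]
gripper_width: 0.493
grip_force: 62.4
```

Emit:
{"api": "apply_moves", "payload": {"translation": [[-3, -36, 0], [-3, -36, 0], [-3, -36, 0], [-3, -36, 0], [-2, -22, 0]], "twist": [0, 0, 0, 0, 0]}}

```text
time_s: 10.68
position: [482.2, -289.6, 138.2]
tcp_rot: [-0.172, 0.985, -0.001, 0.0]
wrist_force: [1.3, 0.1, -2.3]
gripper_width: 0.499
grip_force: 62.3
```

Emit:
{"api": "apply_moves", "payload": {"translation": [[-2, -15, 0], [0, 0, 0], [0, 0, 0], [0, 0, 0], [0, 0, 0]], "twist": [0, 0, 0, 0, 0]}}

```text
time_s: 11.1
position: [481.0, -299.2, 137.2]
tcp_rot: [-0.174, 0.985, 0.0, -0.0]
wrist_force: [-0.2, 0.3, -2.8]
gripper_width: 0.497
grip_force: 62.3
```

Emit:
{"api": "apply_moves", "payload": {"translation": [[-0.5, -3, -15], [0, 0, -28], [0, 0, -25], [0, 0, -15], [0, 0, 0]], "twist": [0, 0, 0, 0, 0]}}

```text
time_s: 11.52
position: [478.3, -300.3, 50.5]
tcp_rot: [-0.174, 0.985, 0.003, -0.002]
wrist_force: [-1.3, 1.3, -3.7]
gripper_width: 0.497
grip_force: 62.1
```

Emit:
{"api": "apply_moves", "payload": {"translation": [[0, 0, -8], [0, 0, -8], [0, 0, -6], [0, 0, -3], [0, 0, 0]], "twist": [0, 0, 0, 0, 0]}}

```text
time_s: 11.93
position: [480.2, -303.7, 28.9]
tcp_rot: [-0.173, 0.985, 0.0, -0.0]
wrist_force: [0.2, -0.5, -3.5]
gripper_width: 0.506
grip_force: 62.1
```

Emit:
{"api": "apply_moves", "payload": {"translation": [[0, 0, -1], [0, 0, 0], [0, 0, 0], [0, 0, 0], [0, 0, 0]], "twist": [0, 0, 0, 0, 0]}}

```text
time_s: 12.35
position: [480.5, -304.1, 28.6]
tcp_rot: [-0.173, 0.985, -0.0, 0.0]
wrist_force: [0.3, -0.5, -1.8]
gripper_width: 0.496
grip_force: 62.3
```

Emit:
{"api": "apply_moves", "payload": {"translation": [[0, 0, 0], [0, 0, 0], [0, 0, 0], [0, 0, 0], [0, 0, 0]], "twist": [0, 0, 0, 0, 0], "hand": 0.85}}

```text
time_s: 12.77
position: [480.5, -304.1, 28.6]
tcp_rot: [-0.173, 0.985, -0.0, 0.0]
wrist_force: [-0.9, 0.3, 0.0]
gripper_width: 0.853
grip_force: 0.0
```

Emit:
{"api": "apply_moves", "payload": {"translation": [[0, 0, 10], [0, 0, 25], [0, 0, 30], [0, 0, 25], [4, 15, 0]], "twist": [0, 0, 0, 0, 0]}}

```text
time_s: 13.18
position: [487.2, -293.5, 125.2]
tcp_rot: [-0.172, 0.985, -0.005, 0.003]
wrist_force: [1.2, -0.5, 1.1]
gripper_width: 0.851
grip_force: 0.0
```

Emit:
{"api": "apply_moves", "payload": {"translation": [[9, 35, 0], [9, 35, 0], [9, 35, 0], [9, 35, 0], [9, 35, 0]], "twist": [0, 0, 0, 0, 0], "hand": 1}}

```text
time_s: 13.6
position: [529.4, -111.9, 118.6]
tcp_rot: [-0.173, 0.985, -0.0, 0.0]
wrist_force: [0.7, 0.2, -0.3]
gripper_width: 0.999
grip_force: 0.0
```

Emit:
{"api": "apply_moves", "payload": {"translation": [[9, 35, 0], [9, 35, 0], [9, 35, 0], [9, 35, 0], [9, 35, 0]], "twist": [0, 0, 0, 0, 0]}}

```text
time_s: 14.02
position: [574.2, 63.3, 118.6]
tcp_rot: [-0.173, 0.985, 0.0, 0.0]
wrist_force: [0.7, -0.0, 1.6]
gripper_width: 1.003
grip_force: 0.0
```

Emit:
{"api": "apply_moves", "payload": {"translation": [[9, 35, 0], [9, 35, 0], [9, 30, 0], [9, 15, 0], [0, 0, 0]], "twist": [0, 0, 0, 0, 0]}}

```text
time_s: 14.43
position: [610.9, 180.1, 118.7]
tcp_rot: [-0.175, 0.985, 0.0, 0.001]
wrist_force: [-0.7, -0.6, 0.6]
gripper_width: 1.0
grip_force: 0.0
```

```bash
python3 - <<'E'
from h import *
for n in("top","scene"):
    p,d=viewer.capture(n); tops(n,d,44,80,(380,700,-330,0))
print(get_state()["position"])
E
```

```text
top [326, 169, 23, 24, 399] mean [ 539.2 -173.8   71.6] circ 539.4 -174.4 d 62.5
top [376, 197, 16, 16, 177] mean [ 476.2 -305.4   61.5] circ 476.6 -305.6 d 44.1
scene [270, 179, 13, 12, 137] mean [ 481.9 -303.3   61.1] circ 479.5 -304.4 d 45.6
scene [292, 198, 20, 21, 346] mean [ 545.  -171.5   71.7] circ 542.3 -173.4 d 64.2
[609.85433584 176.88393315 118.08862508]
```

Emit:
{"api": "apply_moves", "payload": {"translation": [[3, 6, -15], [0, 0, -28], [0, 0, -28], [0, 0, -28], [0, 0, 0]], "twist": [0, 0, 0, 0, 0]}}

```text
time_s: 14.95
position: [608.0, 180.1, 13.2]
tcp_rot: [-0.172, 0.985, 0.0, -0.006]
wrist_force: [-1.4, 0.2, -0.1]
gripper_width: 0.995
grip_force: 0.0
```

Emit:
{"api": "apply_moves", "payload": {"translation": [[0, 0, -2], [0, 0, 0], [0, 0, 0], [0, 0, 0], [0, 0, 0]], "twist": [0, 0, 0, 0, 0], "hand": 0}}

```text
time_s: 15.37
position: [615.3, 182.3, 20.1]
tcp_rot: [-0.173, 0.985, -0.0, 0.002]
wrist_force: [-1.6, 0.3, 7.8]
gripper_width: 0.596
grip_force: 64.0
```

Emit:
{"api": "apply_moves", "payload": {"translation": [[0, 0, 0], [0, 0, 0], [0, 0, 20], [0, 0, 30], [0, 0, 30]], "twist": [0, 0, 0, 0, 0]}}

```text
time_s: 15.78
position: [611.9, 181.8, 97.1]
tcp_rot: [-0.173, 0.985, -0.0, -0.002]
wrist_force: [-0.1, -0.6, -2.9]
gripper_width: 0.598
grip_force: 64.0
```

Emit:
{"api": "apply_moves", "payload": {"translation": [[0, 0, 30], [0, -15, 10], [-2, -30, 0], [-3, -36, 0], [-3, -36, 0]], "twist": [0, 0, 0, 0, 0]}}

```text
time_s: 16.2
position: [604.6, 63.9, 137.3]
tcp_rot: [-0.174, 0.985, -0.0, -0.0]
wrist_force: [1.2, -0.4, -3.9]
gripper_width: 0.596
grip_force: 64.2
```

Emit:
{"api": "apply_moves", "payload": {"translation": [[-3, -36, 0], [-3, -36, 0], [-3, -36, 0], [-3, -36, 0], [-3, -36, 0]], "twist": [0, 0, 0, 0, 0]}}

```text
time_s: 16.62
position: [589.1, -117.1, 136.8]
tcp_rot: [-0.173, 0.985, 0.0, -0.0]
wrist_force: [0.4, -0.1, -4.2]
gripper_width: 0.594
grip_force: 64.2
```

Emit:
{"api": "apply_moves", "payload": {"translation": [[-3, -36, 0], [-3, -36, 0], [-3, -36, 0], [-3, -30, 0], [-2, -15, 0]], "twist": [0, 0, 0, 0, 0]}}

```text
time_s: 17.03
position: [574.8, -272.4, 136.9]
tcp_rot: [-0.172, 0.985, -0.001, -0.0]
wrist_force: [0.3, 0.4, -4.1]
gripper_width: 0.595
grip_force: 64.1
```

Emit:
{"api": "apply_moves", "payload": {"translation": [[-2, 0, 0], [0, 0, 0], [0, 0, 0], [0, 0, 0], [0, 0, 0]], "twist": [0, 0, 0, 0, 0]}}

```text
time_s: 17.45
position: [574.6, -266.4, 137.2]
tcp_rot: [-0.174, 0.985, 0.0, -0.0]
wrist_force: [0.6, 0.6, -4.2]
gripper_width: 0.593
grip_force: 64.1
```

Emit:
{"api": "apply_moves", "payload": {"translation": [[-0.5, -1.5, -15], [0, 0, -28], [0, 0, -25], [0, 0, -15], [0, 0, 0]], "twist": [0, 0, 0, 0, 0]}}

```text
time_s: 17.87
position: [571.4, -266.4, 50.0]
tcp_rot: [-0.174, 0.985, 0.003, -0.003]
wrist_force: [-1.0, 0.7, -4.2]
gripper_width: 0.596
grip_force: 64.0
```

Emit:
{"api": "apply_moves", "payload": {"translation": [[0, 0, -8], [0, 0, -8], [0, 0, -6], [0, 0, -3], [0, 0, 0]], "twist": [0, 0, 0, 0, 0]}}

```text
time_s: 18.28
position: [574.1, -269.5, 29.5]
tcp_rot: [-0.173, 0.985, -0.0, 0.0]
wrist_force: [-0.6, -0.5, -3.0]
gripper_width: 0.598
grip_force: 64.2
```

Emit:
{"api": "apply_moves", "payload": {"translation": [[0, 0, -1], [0, 0, 0], [0, 0, 0], [0, 0, 0], [0, 0, 0]], "twist": [0, 0, 0, 0, 0]}}

```text
time_s: 18.7
position: [574.3, -269.7, 29.2]
tcp_rot: [-0.173, 0.985, -0.0, 0.0]
wrist_force: [-1.7, 0.7, 3.3]
gripper_width: 0.597
grip_force: 64.6
```

Emit:
{"api": "apply_moves", "payload": {"translation": [[0, 0, 0], [0, 0, 0], [0, 0, 0], [0, 0, 0], [0, 0, 0]], "twist": [0, 0, 0, 0, 0], "hand": 0.85}}

```text
time_s: 19.12
position: [573.9, -269.5, 28.2]
tcp_rot: [-0.173, 0.985, -0.0, 0.0]
wrist_force: [-0.0, 0.0, -0.3]
gripper_width: 0.849
grip_force: 0.0
```

Emit:
{"api": "apply_moves", "payload": {"translation": [[0, 0, 10], [0, 0, 25], [0, 0, 30], [0, 0, 25], [-2, 15, 0]], "twist": [0, 0, 0, 0, 0]}}

```text
time_s: 19.53
position: [575.6, -258.8, 125.8]
tcp_rot: [-0.172, 0.985, -0.005, 0.004]
wrist_force: [0.9, -0.4, 1.5]
gripper_width: 0.85
grip_force: 0.0
```

Emit:
{"api": "apply_moves", "payload": {"translation": [[-4, 36, 0], [-4, 36, 0], [-4, 36, 0], [-4, 36, 0], [-4, 36, 0]], "twist": [0, 0, 0, 0, 0]}}

```text
time_s: 19.95
position: [551.4, -72.7, 118.8]
tcp_rot: [-0.173, 0.985, -0.0, 0.0]
wrist_force: [0.6, 0.2, 1.7]
gripper_width: 0.85
grip_force: 0.0
```

Emit:
{"api": "apply_moves", "payload": {"translation": [[-4, 36, 0], [-4, 36, 0], [-4, 36, 0], [-4, 36, 0], [-4, 36, 0]], "twist": [0, 0, 0, 0, 0]}}

```text
time_s: 20.37
position: [531.3, 107.5, 118.9]
tcp_rot: [-0.173, 0.985, -0.0, 0.0]
wrist_force: [-0.1, 0.2, -0.1]
gripper_width: 0.854
grip_force: 0.0
```

Emit:
{"api": "apply_moves", "payload": {"translation": [[-4, 36, 0], [-4, 36, 0], [-4, 36, 0], [-4, 36, 0], [-4, 36, 0]], "twist": [0, 0, 0, 0, 0]}}

```text
time_s: 20.78
position: [511.2, 287.6, 118.8]
tcp_rot: [-0.173, 0.985, 0.0, 0.0]
wrist_force: [1.0, 0.9, 0.7]
gripper_width: 0.848
grip_force: 0.0
```

Emit:
{"api": "apply_moves", "payload": {"translation": [[-4, 36, 0], [-4, 32, 0], [-4, 20, 0], [0, 5, 0], [0, 0, 0]], "twist": [0, 0, 0, 0, 0]}}

```text
time_s: 21.2
position: [499.1, 380.1, 118.5]
tcp_rot: [-0.175, 0.985, 0.0, 0.0]
wrist_force: [-0.8, 0.8, -0.3]
gripper_width: 0.852
grip_force: 0.0
```

```bash
python3 - <<'E'
from h import *
for n in("top","scene"):
    p,d=viewer.capture(n); tops(n,d,44,80,(380,700,-330,520))
print(get_state()["position"])
E
```

```text
top [243, 128, 16, 15, 118] mean [663.2  72.9  51.6] circ 664.0 73.9 d 44.6
top [362, 161, 20, 20, 270] mean [ 570.9 -270.4   65.3] circ 571.6 -271.0 d 52.8
top [326, 169, 23, 24, 394] mean [ 539.1 -173.8   71.5] circ 540.0 -174.4 d 62.5
top [130, 184, 14, 13, 97] mean [497.2 376.   47.5] circ 496.6 377.0 d 37.8
top [376, 197, 16, 16, 177] mean [ 476.2 -305.    61.2] circ 476.4 -305.5 d 43.7
top [202, 217, 15, 16, 130] mean [406.  169.6  58.1] circ 406.1 169.4 d 40.8
scene [270, 179, 13, 13, 141] mean [ 481.5 -303.6   61.6] circ 479.4 -302.8 d 49.3
scene [261, 197, 17, 17, 234] mean [ 576.9 -268.6   65.7] circ 574.3 -269.9 d 54.5
scene [292, 198, 20, 21, 341] mean [ 545.1 -171.6   71.6] circ 542.3 -172.2 d 65.3
scene [415, 213, 15, 12, 129] mean [409.5 171.   57.4] circ 408.4 171.3 d 43.0
scene [351, 261, 17, 15, 136] mean [669.7  75.9  51.9] circ 667.9 73.9 d 46.0
scene [480, 261, 14, 11, 93] mean [501.3 378.3  48.2] circ 500.9 379.5 d 39.0
[499.80173517 377.9300497  118.30622579]
```

Three are seated. Last is socket_24.

Emit:
{"api": "apply_moves", "payload": {"translation": [[0, 0, -15], [0, 0, -28], [0, 0, -28], [0, 0, -28], [0, 0, -3]], "twist": [0, 0, 0, 0, 0]}}

```text
time_s: 21.72
position: [496.7, 374.9, 11.0]
tcp_rot: [-0.172, 0.985, -0.001, -0.004]
wrist_force: [-1.8, -1.1, -1.3]
gripper_width: 0.853
grip_force: 0.0
```

Emit:
{"api": "apply_moves", "payload": {"translation": [[0, 0, 0], [0, 0, 0], [0, 0, 0], [0, 0, 0], [0, 0, 0]], "twist": [0, 0, 0, 0, 0], "hand": 0}}

```text
time_s: 22.13
position: [501.7, 379.1, 18.9]
tcp_rot: [-0.173, 0.985, 0.0, 0.002]
wrist_force: [0.5, -1.6, 7.0]
gripper_width: 0.403
grip_force: 60.0
```

Emit:
{"api": "apply_moves", "payload": {"translation": [[0, 0, 0], [0, 0, 0], [0, 0, 20], [0, 0, 30], [0, 0, 30]], "twist": [0, 0, 0, 0, 0]}}

```text
time_s: 22.55
position: [498.7, 378.2, 96.5]
tcp_rot: [-0.173, 0.985, -0.0, -0.001]
wrist_force: [0.8, 0.1, -1.7]
gripper_width: 0.404
grip_force: 60.3
```

Emit:
{"api": "apply_moves", "payload": {"translation": [[0, 0, 30], [0, -15, 10], [-2, -30, 0], [-3, -36, 0], [-3, -36, 0]], "twist": [0, 0, 0, 0, 0]}}

```text
time_s: 22.97
position: [491.5, 261.0, 137.2]
tcp_rot: [-0.174, 0.985, 0.0, 0.001]
wrist_force: [1.4, -0.5, -2.0]
gripper_width: 0.401
grip_force: 60.4
```

Emit:
{"api": "apply_moves", "payload": {"translation": [[-3, -36, 0], [-3, -36, 0], [-3, -36, 0], [-3, -36, 0], [-3, -36, 0]], "twist": [0, 0, 0, 0, 0]}}

```text
time_s: 23.38
position: [476.4, 80.2, 136.9]
tcp_rot: [-0.173, 0.985, -0.0, 0.001]
wrist_force: [0.7, -0.3, -2.3]
gripper_width: 0.399
grip_force: 60.4
```

Emit:
{"api": "apply_moves", "payload": {"translation": [[-4, -36, 0], [-4, -36, 0], [-4, -36, 0], [-4, -36, 0], [-3, -36, 0]], "twist": [0, 0, 0, 0, 0]}}

```text
time_s: 23.8
position: [457.3, -99.9, 136.9]
tcp_rot: [-0.173, 0.985, -0.0, 0.0]
wrist_force: [1.1, -0.3, -1.8]
gripper_width: 0.402
grip_force: 60.4
```

Emit:
{"api": "apply_moves", "payload": {"translation": [[-3, -36, 0], [-3, -36, 0], [-3, -25, 0], [-1, -12, 0], [0, 0, 0]], "twist": [0, 0, 0, 0, 0]}}

```text
time_s: 24.22
position: [447.8, -209.8, 136.9]
tcp_rot: [-0.172, 0.985, -0.001, 0.0]
wrist_force: [-0.6, -0.8, -2.9]
gripper_width: 0.4
grip_force: 60.4
```

Emit:
{"api": "apply_moves", "payload": {"translation": [[0, 0, 0], [0, 0, 0], [0, 0, 0], [0, 0, 0], [0, 0, 0]], "twist": [0, 0, 0, 0, 0]}}

```text
time_s: 24.63
position: [448.0, -206.4, 136.3]
tcp_rot: [-0.174, 0.985, 0.0, -0.0]
wrist_force: [0.8, -0.4, -2.3]
gripper_width: 0.403
grip_force: 60.4
```

Emit:
{"api": "apply_moves", "payload": {"translation": [[-0.5, -1, -15], [0, 0, -28], [0, 0, -25], [0, 0, -15], [0, 0, 0]], "twist": [0, 0, 0, 0, 0]}}

```text
time_s: 25.05
position: [445.1, -206.1, 50.0]
tcp_rot: [-0.174, 0.985, 0.003, -0.002]
wrist_force: [-0.4, 0.0, -2.6]
gripper_width: 0.398
grip_force: 60.3
```

Emit:
{"api": "apply_moves", "payload": {"translation": [[0, 0, -8], [0, 0, -8], [0, 0, -6], [0, 0, -3], [0, 0, 0]], "twist": [0, 0, 0, 0, 0]}}

```text
time_s: 25.47
position: [447.5, -208.5, 28.3]
tcp_rot: [-0.173, 0.985, -0.0, 0.0]
wrist_force: [-0.9, 0.3, -1.7]
gripper_width: 0.404
grip_force: 60.4
```

Emit:
{"api": "apply_moves", "payload": {"translation": [[0, 0, -1], [0, 0, 0], [0, 0, 0], [0, 0, 0], [0, 0, 0]], "twist": [0, 0, 0, 0, 0]}}

```text
time_s: 25.88
position: [447.7, -208.7, 27.9]
tcp_rot: [-0.173, 0.985, -0.0, 0.0]
wrist_force: [-1.3, 1.7, 6.5]
gripper_width: 0.401
grip_force: 60.8
```

Emit:
{"api": "apply_moves", "payload": {"translation": [[0, 0, 0], [0, 0, 0], [0, 0, 0], [0, 0, 0], [0, 0, 0]], "twist": [0, 0, 0, 0, 0], "hand": 0.75}}

```text
time_s: 26.3
position: [447.3, -208.4, 27.2]
tcp_rot: [-0.173, 0.985, 0.0, -0.0]
wrist_force: [0.9, -0.3, 0.2]
gripper_width: 0.748
grip_force: 0.0
```

Emit:
{"api": "apply_moves", "payload": {"translation": [[0, 0, 10], [0, 0, 25], [0, 0, 30], [0, 0, 30], [0, 15, 15]], "twist": [0, 0, 0, 0, 0]}}

```text
time_s: 26.72
position: [449.3, -196.3, 142.0]
tcp_rot: [-0.172, 0.985, -0.003, 0.002]
wrist_force: [-0.0, -0.3, 0.2]
gripper_width: 0.75
grip_force: 0.0
```

Emit:
{"api": "apply_moves", "payload": {"translation": [[0, 36, 0], [0, 36, 0], [0, 36, 0], [0, 36, 0], [0, 20, 0]], "twist": [0, 0, 0, 0, 0]}}

```text
time_s: 27.13
position: [446.7, -26.4, 137.9]
tcp_rot: [-0.174, 0.985, 0.0, 0.0]
wrist_force: [0.5, 0.3, 0.6]
gripper_width: 0.75
grip_force: 0.0
```

Emit:
{"api": "apply_moves", "payload": {"translation": [[0, 0, 0], [0, 0, 0], [0, 0, 0], [0, 0, 0], [0, 0, 0]], "twist": [0, 0, 0, 0, 0]}}

```text
time_s: 27.55
position: [447.5, -30.5, 137.4]
tcp_rot: [-0.172, 0.985, -0.0, 0.0]
wrist_force: [-0.2, 0.5, 0.9]
gripper_width: 0.751
grip_force: 0.0
```

```bash
python3 - <<'E'
from h import *
for n in("top","scene"):
    p,d=viewer.capture(n); tops(n,d,44,80,(380,700,-330,520))
    if n=="top": cv2.imwrite("pics/fin.png",cv2.resize(p[115:245,120:420],None,fx=2.6,fy=2.6,interpolation=cv2.INTER_CUBIC))
E
```

```text
top [243, 128, 16, 15, 119] mean [663.6  73.6  51.8] circ 664.2 74.5 d 45.2
top [362, 161, 20, 20, 272] mean [ 571.2 -270.3   65.4] circ 571.7 -270.7 d 52.8
top [326, 169, 23, 24, 396] mean [ 539.2 -173.8   71.6] circ 539.7 -173.9 d 62.1
top [375, 197, 17, 16, 174] mean [ 476.2 -305.4   61.5] circ 476.6 -305.7 d 43.8
top [343, 209, 13, 14, 96] mean [ 443.7 -210.    57.1] circ 443.6 -210.0 d 36.1
scene [270, 179, 13, 13, 143] mean [ 481.8 -303.5   61.2] circ 480.3 -304.3 d 50.7
scene [301, 184, 11, 11, 87] mean [ 448.3 -209.3   56.1] circ 446.2 -208.3 d 40.3
scene [261, 197, 17, 17, 231] mean [ 576.9 -268.4   66. ] circ 573.9 -268.8 d 54.4
scene [292, 198, 20, 21, 344] mean [ 544.9 -171.4   71.9] circ 542.9 -173.4 d 63.9
scene [416, 213, 14, 13, 131] mean [408.7 170.7  57.7] circ 408.6 170.1 d 42.9
scene [351, 261, 17, 15, 143] mean [670.4  76.2  52.3] circ 668.7 76.0 d 45.2
```

View pics/fin.png

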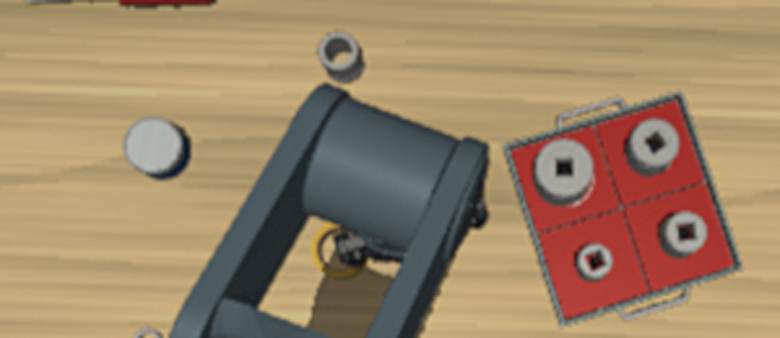

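The final picture shows all four sockets over their own posts: 46 at (565,168), 36 at (655,142), 30 at (686,232) and 24 at (595,260). All of them measure fully down. The sleeve and nut have not moved.

```bash
python3 -c "
from bench import manip
print(manip.close_job())"
```

```text
the job is handed in; nothing more can be done
None
```

I put all four sockets fully down over their own posts, left the pipe sleeve and long nut where they stood, and handed the job in after about 28 s (no verdict was returned).

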